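# Lower the probe through the lever guard

### The job

Push the sample carrier along its guide rails until it is fully home against the end stop under the probe; push it only, do not lift it. Then reach with closed fingers through the window of the yellow guard without touching the guard, press the red lever paddle fully down so that the probe comes down on the sample, and finish while still holding the paddle down. Do not lower the probe before the carrier is home, and leave the bottle, the jar and the brass weight where they stand.

Things in the scene. Friction and masses are not known exactly. Their poses are not given: they have to be found in the camera images.
- stand: Fixed probing stand: orange base plate 300 mm (x) by 380 mm (y), top face 30 mm above the table. Origin at the centre of its underside, on the table; +x points away from the robot, z up; yawed up to 20 degrees. Left half: channel for the carrier, centred at y = +85 mm, between two aluminium rails along x, 106 mm apart, 12 mm high, x = -135 to +95 mm. Right half: the guarded lever.
- end_stop (a point): Point on the near face of the steel end stop (18 mm high) at the far end of the channel, at its middle, 10 mm above the base: stand x = +95, y = +85 mm. Axes are the stand's. The aluminium column behind it rises to 272 mm above the table.
- probe_tip (a point): Needle tip of the white and black probe, which hangs from an arm of the column over stand x = +60, y = +85 mm; 70 mm above the table when up, 50 mm when on the sample. No part of the probe comes nearer the robot than stand x = +30 mm.
- carrier: Loose sample carrier: aluminium slab with a dark blue sample plate on top, 130 mm (x) by 100 mm (y) by 20 mm, about 0.35 kg, lying on the base between the rails. Origin at the centre of its underside, +x along the stand's +x within about a degree. Starts 40 to 85 mm short of the stop; at home its origin is at stand x = +30, y = +85 mm. It slides with 1 to 6 N.
- carrier_face (a point): Point at the middle of the carrier's near end face (the face towards the robot), 10 mm above the base's top face (40 mm above the table): the place to push, in the stand's +x direction. At home it is at stand x = -35 mm.
- guard: Guard over the lever, fixed on the stand: yellow top plate 5 mm thick, top face 120 mm above the table, on clear walls that reach down to the base; outside x = -125 to +85 mm, y = -167 to -33 mm in the stand's frame (same origin and axes as the stand). The only opening is the window in its top.
- window (a point): Centre of the guard's rectangular window, in the plane of the top face (120 mm above the table): 100 mm along the stand's x by 84 mm along its y. The axes are the stand's.
- paddle_top (a point): Centre of the top face of the red paddle (40 mm by 36 mm, 14 mm thick) at the near end of the steel lever, straight below the window's centre: 12 mm below the guard's top face when up. It swings down about the lever's hinge and ends 38 mm below the guard's top face at the lower stop, with no sideways shift worth noting.
- lever (a joint): Lever angle in rad: 0 up (at rest), 0.26 at the lower stop. Hinge along the stand's y, 100 mm beyond the paddle's centre (+x), 14 mm below its top face. A spring returns it: about 2 N at the paddle at first, 6 N at the lower stop. It lowers the probe by 100 mm per rad; the needles reach the sample at 0.20 rad, the rest only compresses the sprung needles.
- bottle: White plastic bottle with a blue cap, 52 mm across, 125 mm tall, standing on the table to one side of the stand. Origin at the centre of its underside. Leave alone.
- jar: Amber glass jar with a white cap, 60 mm across, 65 mm tall, standing on the table on the other side of the stand. Origin at the centre of its underside. Leave alone.
- weight: Brass weight with a knob, 38 mm across, 50 mm tall, standing on the table in front of the guard. Origin at the centre of its underside. Leave alone.
Things that resemble listed ones, but are neither listed nor needed, are in the scene too. What is meant by the carrier is not green or orange, and is the larger of those in its own colour.

How it is judged:
By the outcome, as a careful person would: the job done as asked, in the order asked, and still so for the second after the job is handed in, while the arm keeps its last pose, push and grip.
It also fails if it takes over 38 s, if anything falls off the work surface, if the arm or the gripper's body presses on something with over 40 N, if the wrist force passes 120 N, or if a joint passes its speed limit or range.

### The arm

A 6-joint arm with a two-finger parallel gripper is mounted at the origin on the work surface. World frame = base frame: x ahead of the robot, y to its left, z up, the work surface at z = 0. Lengths are in m, angles in rad, forces in N, time in s.
With the tool pointing down it reaches from about 0.4 to 0.925 m from the base axis. Payload 3.4 kg.
Tool frame: the origin (TCP) lies on the centre line of the jaws, within the pads' length; the fingertips stand 14 mm ahead of it and the grasp point (between the pads) lies 5 mm behind it; z points along the fingers, y is the line along which they close (so a half turn about z gives the same grasp; the last joint's range is limited). The gripper opens to 85 mm and grips with 20 to 120 N. Pads are 22 mm wide; open, the fingers measure 114 mm over their backs; the gripper's body (76 mm by 85 mm) begins 54 mm behind the grasp point. The pads swing forward as they close: fully open they stand 13 mm farther back than shut.
Start: joints at [-1.258, 0.307, 1.506, -0, 1.328, -0.073], TCP at [0.217, -0.533, 0.245] pointing down, gripper open.
Joint ranges: [-3.12, 3.12], [-1.05, 2.28], [0.14, 2.33], [-1.42, 4.57], [0.1, 2.73], [-2.68, 2.68]. Speed limits (rad/s): [2.57, 2.57, 3.14, 3.14, 3.14, 3.14].

### API

Orientations are given as a unit quaternion [x, y, z, w].
In Python, from rig import env, vision gives the robot as it stands. The module is installed in compiled form; this text tells all that it offers.
- The arm moves only by the tool jog_arm, never from a script. Its arguments are lists of equal length, an entry for each row: "delta_pos": the shift along the world's x, y, z in mm, a list of three; "twist": the turn about the world's z in rad. A call has 1 to 8 rows; each row shifts and turns the commanded pose from where the row before left it; what a row does not reach is not made up. A row lasts 1/8 s, in which the tool goes at most 62.5 mm and 10.7 degrees, less where a joint would pass 70% of its speed; a pose out of reach is approached as far as the arm can. A call with a gripper value outside its range is refused whole. "grip" is the finger opening in mm, from 0 to 85.4, set as the call begins (left out, the last holds). The fingers move at their own pace and stop on an object; "newtons" is the grip in N (left out, the last holds). Time passes only in rows, so rows that do not move let the fingers close. It gives the time, the measured TCP pose, the force, the opening and the grip force at its end, in the units of the state.
- env.sense(): the state, without advancing time (a new reading comes with each control period).
- vision.snapshot(name): name is "side" or "top"; returns a dict with "color" (480x640x3 uint8, red, green, blue), "fx", "fy", "cx", "cy" (pixels), "rvec" (rotation vector, rad) and "tvec" (3), from world to camera coordinates, as OpenCV has them. Camera axes: x right, y down, z forward; pixel columns grow to the right and rows downward; lengths in m; the calibration is good to about 2 mm. A picture is of the moment at which its call begins. There is no depth.
- env.job_done(): hands the job in; it is judged then, once.
The state is a dict: "t": time; "joints": joint angles; "dq": joint speeds; "effort": joint torques, N m; "ee_pos": TCP position; "eef_rot": TCP orientation; "ft_force": force on the tool from outside, world axes, zero at the start; "ft_torque": the same for the moment, N m; "grip_width": finger opening in m; "grip_force": force on a finger pad.
Only numpy, scipy, OpenCV 4.12 (cv2) and the standard library are available. Lean on these libraries where they do the work, as an engineer would, in place of code of your own. Each camera call takes 0.05 s, during which the arm holds its last target. There are 200 camera calls.

## Working session

There is one attempt and no reset: what is moved stays moved. The work goes in short steps, Python scripts to look and compute and a tool call to move; the robot and the scene stay as the last step left them, time stands still between calls to the robot, and variables do not carry over. Pictures are saved under pics/ and viewed, at most 10 in all, crops included, and the job is handed in when it is done.

Besides the shell and the picture viewer there is one more tool, called after ">>>" in YAML: its name, and indented under it one key for each argument. jog_arm: Moves the arm, as the interface text tells. Its arguments: {"type":"object","properties":{"delta_pos":{"type":"array"},"twist":{"type":"array"},"grip":{"type":"number"},"newtons":{"type":"number"}},"required":["delta_pos","twist"]}

```bash
mkdir -p pics
python3 - <<'E'
from rig import env, vision
import cv2,pickle
d={}
for n in("top","side"):
    s=vision.snapshot(n);d[n]=s;cv2.imwrite(f"pics/{n}0.png",s["color"][:,:,::-1])
    print(n,s["fx"],s["cx"],s["cy"],s["rvec"],s["tvec"])
pickle.dump(d,open("s0.pkl","wb"));s=env.sense();print(s["t"],s["ee_pos"],s["eef_rot"],s["ft_force"])
E
```

```text
top 546.5869345643082 324.24302972750013 240.49847444865333 [ 2.16950324 -2.1248702   0.18307222] [0.04229362 0.49895262 1.19393913]
side 475.863024249593 319.15655704293243 241.36332582408954 [ 2.15524543 -0.33586936  0.14419785] [-0.4664434   0.20431676  0.78296892]
0.1 [ 0.21666661 -0.5319672   0.24445858] [ 9.81360499e-01  1.92173583e-01 -1.20785090e-04 -9.33140998e-04] [ 0.66607304  0.0280342  -0.15633142]
```

View pics/top0.png

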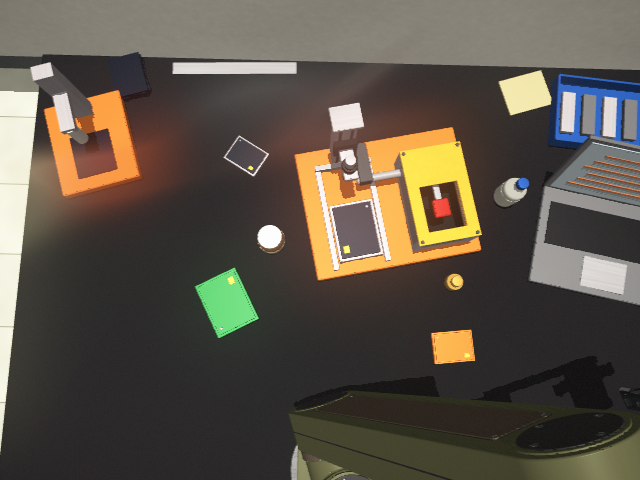

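View pics/side0.png

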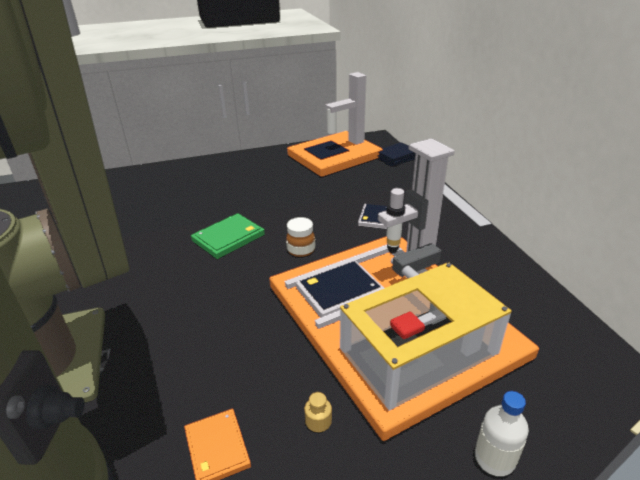

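Top view: the stand's orange corners are near (318,279), (481,249), (296,155) and (453,128). The carrier lies between the rails around (357,230), the window is around (442,208) and the red paddle is at (441,208). The weight is at (455,282), the jar at (270,238) and the bottle at (512,192). The side view agrees.

```bash
cat > h.py <<'E'
import numpy as np,cv2
def ray(s,uv,z):
    R=cv2.Rodrigues(np.array(s["rvec"],float))[0];C=-R.T@np.array(s["tvec"]).ravel()
    uv=np.atleast_2d(np.array(uv,float))
    d=np.c_[(uv[:,0]-s["cx"])/s["fx"],(uv[:,1]-s["cy"])/s["fy"],np.ones(len(uv))]@R
    return C+d*((z-C[2])/d[:,2])[:,None]
def mask(s,lo,hi): return cv2.inRange(cv2.cvtColor(s["color"],cv2.COLOR_RGB2HSV),lo,hi)
def big(m,roi,mode=cv2.RETR_EXTERNAL):
    k=np.zeros_like(m);x0,y0,x1,y1=roi;k[y0:y1,x0:x1]=m[y0:y1,x0:x1]
    return max(cv2.findContours(k,mode,cv2.CHAIN_APPROX_NONE)[0],key=cv2.contourArea)
E
python3 - <<'E'
import pickle;from h import *
d=pickle.load(open("s0.pkl","rb"));s=d["top"];np.set_printoptions(precision=4,suppress=True)
m=mask(s,(5,130,100),(32,255,255))
c=cv2.convexHull(big(m,(285,110,500,290)))
q=cv2.approxPolyDP(c,8,True)[:,0];P=ray(s,q,.03);print("stand",q.tolist(),P,np.linalg.norm(P-np.roll(P,-1,0),axis=1))
h=ray(s,c[:,0],.03)[:,:2].astype(np.float32);r=cv2.minAreaRect(h);print("rect",r)
y=mask(s,(24,130,100),(34,255,255))
cs,hi=cv2.findContours(y[:, :],cv2.RETR_CCOMP,cv2.CHAIN_APPROX_NONE)
for cc,hh in zip(cs,hi[0]):
    if cv2.contourArea(cc)>800:
        W=ray(s,cc[:,0],.12)[:,:2].astype(np.float32);print("yellow",hh[3],cv2.minAreaRect(W))
for n,roi in(("top",(400,150,480,240)),("side",(370,290,450,350))):
    t=d[n];k=mask(t,(0,170,60),(4,255,255))|mask(t,(174,170,60),(180,255,255));cc=big(k,roi);M=cv2.moments(cc)
    uv=[M["m10"]/M["m00"],M["m01"]/M["m00"]];print("red",n,uv,cv2.boundingRect(cc),ray(t,uv,.108))
v=mask(s,(0,0,0),(180,255,75));cc=big(v,(325,195,390,265))
print("plate",cv2.minAreaRect(ray(s,cc[:,0],.05)[:,:2].astype(np.float32)))
for n,uv,z in(("weight",(455,282),.05),("jar",(270,232),.065),("bottle",(522,184),.125)):print(n,ray(s,uv,z))
g=cv2.resize(s["color"][120:285,290:490],None,fx=4,fy=4,interpolation=cv2.INTER_CUBIC)
cv2.imwrite("pics/crop0.png",g[:600,:,::-1])
g=s["color"][130:280,300:500];cv2.imwrite("pics/crop0.png",cv2.resize(g,(800,600),interpolation=cv2.INTER_CUBIC)[:,:,::-1])
E
```

```text
stand [[452, 127], [481, 234], [420, 246], [364, 142]] [[ 0.7765 -0.2431  0.03  ]
 [ 0.5222 -0.3054  0.03  ]
 [ 0.4914 -0.1654  0.03  ]
 [ 0.7345 -0.0359  0.03  ]] [0.2618 0.1434 0.2754 0.2115]
rect ((0.6283726692199707, -0.17155814170837402), (0.2658456861972809, 0.2221241146326065), 11.814118385314941)
yellow -1 ((0.5949701070785522, -0.1912546157836914), (0.2088887244462967, 0.13367220759391785), 11.736364364624023)
yellow 10 ((0.5656624436378479, -0.19778425991535187), (0.10562729090452194, 0.08940653502941132), 11.716880798339844)
red top [441.146484375, 207.470703125] (432, 198, 19, 20) [[ 0.5646 -0.1968  0.108 ]]
red side [406.76028903550105, 324.9619855482249] (391, 312, 34, 27) [[ 0.5613 -0.2026  0.108 ]]Traceback (most recent call last):
  File "<stdin>", line 15, in <module>
  File "h.py", line 10, in big
    return max(cv2.findContours(k,mode,cv2.CHAIN_APPROX_NONE)[0],key=cv2.contourArea)
ValueError: max() iterable argument is empty
```

Run:
```python
import pickle;from h import *
d=pickle.load(open("s0.pkl","rb"));s=d["top"];np.set_printoptions(precision=4,suppress=True)
a=np.deg2rad(11.7);R=np.array([[np.cos(a),-np.sin(a)],[np.sin(a),np.cos(a)]]);o=np.array([.595,-.1913])-R@[-.02,-.1]
print("o",o)
for z,uv in((.05,[(337,262),(382,255)]),(.03,[(318,279),(481,249),(296,155),(452,127)])):
    print(z,(ray(s,uv,z)[:,:2]-o)@R*1000)
for n,p in(("window",(-50,-100)),("home face",(-35,85)),("start",(-160,85)),("end tcp",(-46,85))):print(n,o+R@(np.array(p)/1000))
g=s["color"][130:280,300:500];cv2.imwrite("pics/crop0.png",cv2.resize(g,(800,600),interpolation=cv2.INTER_CUBIC)[:,:,::-1])
```

```text
o [ 0.5943 -0.0893]
0.05 [[-119.9239  140.0934]
 [-122.7454   38.5175]]
0.03 [[-147.7401  188.0393]
 [-148.1407 -189.0854]
 [ 145.4289  185.8269]
 [ 147.257  -187.5787]]
window [ 0.5656 -0.1974]
home face [ 0.5428 -0.0132]
start [ 0.4204 -0.0385]
end tcp [ 0.532  -0.0154]
```

View pics/crop0.png

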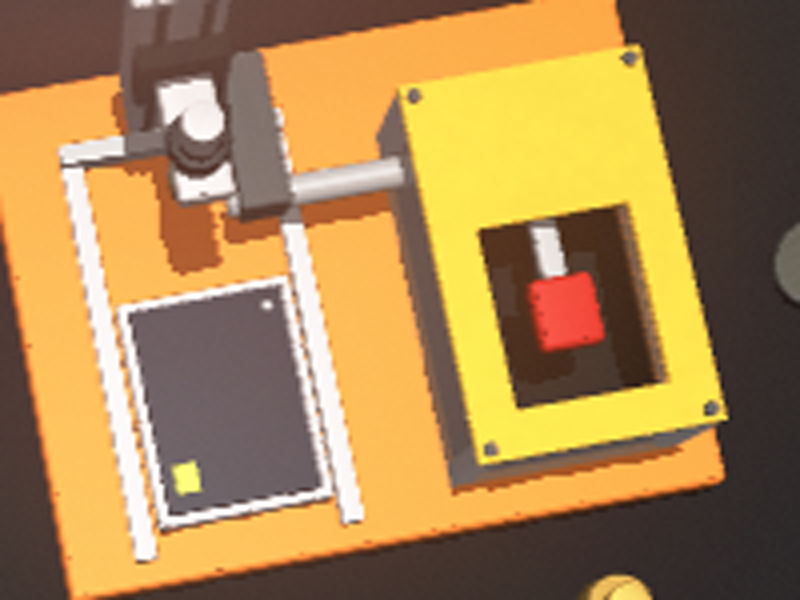

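>>> jog_arm:
  delta_pos:
    - [50,20,0]
    - [50,35,0]
    - [50,35,0]
    - [40,45,0]
    - [10,60,0]
    - [0,60,0]
    - [0,60,0]
    - [0,60,0]
  twist: [-0.045,-0.045,-0.045,-0.05,0,0,0,0]
  grip: 0

```text
t: 1.1
ee_pos: [0.4164, -0.1555, 0.245]
eef_rot: [0.995, 0.101, -0.0, -0.0]
ft_force: [2.2, 0.4, -0.4]
grip_width: -0.0
grip_force: 0.0
```

The carrier's near edge runs from about (165,527) to (330,495) in the crop, so it sits about 85 mm short of the stop. The channel ahead of it is clear and the lever is up.

>>> jog_arm:
  delta_pos:
    - [0,55,0]
    - [2,55,0]
    - [2,9,0]
    - [0,0,-55]
    - [0,0,-55]
    - [0,0,-45]
    - [0,0,-20]
    - [0,0,0]
  twist: [0,0,0,0,0,0,0,0]

```text
t: 2.1
ee_pos: [0.4196, -0.0391, 0.0687]
eef_rot: [0.995, 0.1, -0.002, -0.001]
ft_force: [-0.2, 0.4, 0.4]
grip_width: -0.0001
grip_force: 0.0
```

Run:
```python
from rig import env, vision
import cv2
a=vision.snapshot("top")["color"][130:330,300:500];b=vision.snapshot("side")["color"][200:400,220:420]
cv2.imwrite("pics/c1.png",cv2.resize(cv2.hconcat([a,b]),(800,400),interpolation=cv2.INTER_CUBIC)[:,:,::-1]);s=env.sense();print(s["ee_pos"],s["ft_force"])
```

```text
[ 0.4214245  -0.03916107  0.0705476 ] [-0.17187392  0.85265976  0.64876237]
```

View pics/c1.png

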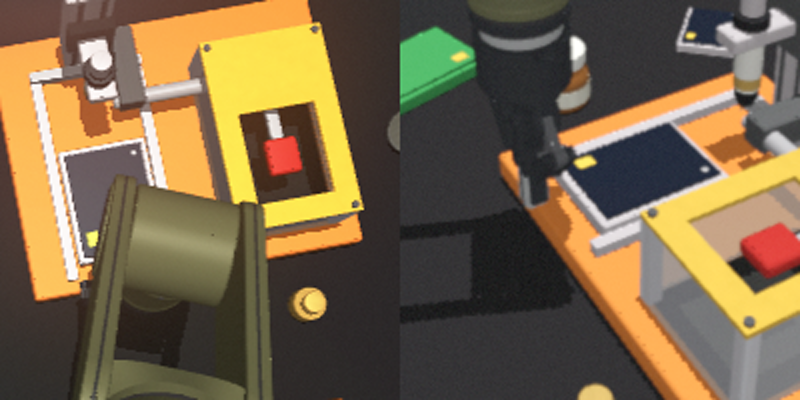

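The closed fingers hang at the channel's near end, in front of the carrier, near (530,190) on the right panel and not touching anything. I'll lower them and push.

>>> jog_arm:
  delta_pos:
    - [0,0,-20]
    - [0,0,0]
    - [9.8,2,0]
    - [9.8,2,0]
    - [9.8,2,0]
    - [9.8,2.1,0]
    - [9.8,2,0]
    - [9.8,2,0]
  twist: [0,0,0,0,0,0,0,0]

```text
t: 3.2
ee_pos: [0.4782, -0.0261, 0.0501]
eef_rot: [0.995, 0.101, -0.002, -0.0]
ft_force: [-4.8, -1.2, 3.8]
grip_width: -0.0003
grip_force: 2.5
```

>>> jog_arm:
  delta_pos:
    - [9.8,2,0]
    - [9.8,2,0]
    - [7.8,1.6,0]
    - [4.9,1,0]
    - [3.9,0.8,0]
    - [0,0,0]
  twist: [0,0,0,0,0,0]

```text
t: 3.95
ee_pos: [0.5169, -0.019, 0.0503]
eef_rot: [0.995, 0.101, 0.001, 0.0]
ft_force: [-0.5, -0.9, -0.7]
grip_width: 0.0
grip_force: 0.2
```

Now at stand x ≈ -61; home is expected at about -46 to -50, so I'll creep.

>>> jog_arm:
  delta_pos:
    - [2.9,0.6,0]
    - [2.9,0.6,0]
    - [2,0.4,0]
    - [0,0,0]
  twist: [0,0,0,0]

```text
t: 4.45
ee_pos: [0.5242, -0.0174, 0.0503]
eef_rot: [0.995, 0.101, 0.0, -0.0]
ft_force: [-2.2, -0.1, 0.5]
grip_width: 0.0003
grip_force: 1.1
```

>>> jog_arm:
  delta_pos:
    - [2,0.4,0]
    - [2,0.4,0]
    - [0,0,0]
  twist: [0,0,0]

```text
t: 4.82
ee_pos: [0.5281, -0.0166, 0.0503]
eef_rot: [0.995, 0.101, 0.0, -0.0]
ft_force: [-2.3, -0.6, 1.6]
grip_width: -0.0
grip_force: 1.5
```

>>> jog_arm:
  delta_pos:
    - [2,0.4,0]
    - [2,0.4,0]
    - [0,0,0]
  twist: [0,0,0]

```text
t: 5.2
ee_pos: [0.532, -0.0158, 0.0503]
eef_rot: [0.995, 0.101, 0.0, -0.0]
ft_force: [-3.7, 0.2, 2.3]
grip_width: 0.0
grip_force: 1.8
```

>>> jog_arm:
  delta_pos:
    - [1,0.2,0]
    - [1,0.2,0]
    - [0,0,0]
  twist: [0,0,0]

```text
t: 5.58
ee_pos: [0.5321, -0.0157, 0.0502]
eef_rot: [0.995, 0.101, -0.002, 0.0]
ft_force: [-6.8, -2.1, 5.5]
grip_width: -0.0002
grip_force: 3.6
```

>>> jog_arm:
  delta_pos:
    - [1,0.2,0]
    - [1,0.2,0]
    - [0,0,0]
  twist: [0,0,0]

```text
t: 5.95
ee_pos: [0.5321, -0.0156, 0.0501]
eef_rot: [0.995, 0.101, -0.003, 0.0]
ft_force: [-9.4, -3.4, 8.7]
grip_width: 0.0003
grip_force: 5.4
```

Run:
```python
from rig import env, vision
import cv2
a=vision.snapshot("top")["color"][130:330,300:500];b=vision.snapshot("side")["color"][200:400,270:470]
cv2.imwrite("pics/c2.png",cv2.resize(cv2.hconcat([a,b]),(800,400),interpolation=cv2.INTER_CUBIC)[:,:,::-1]);s=env.sense();print(s["ee_pos"],s["ft_force"])
```

```text
[ 0.53211796 -0.01561788  0.05006759] [-10.52096503  -3.55943566   8.59379497]
```

View pics/c2.png

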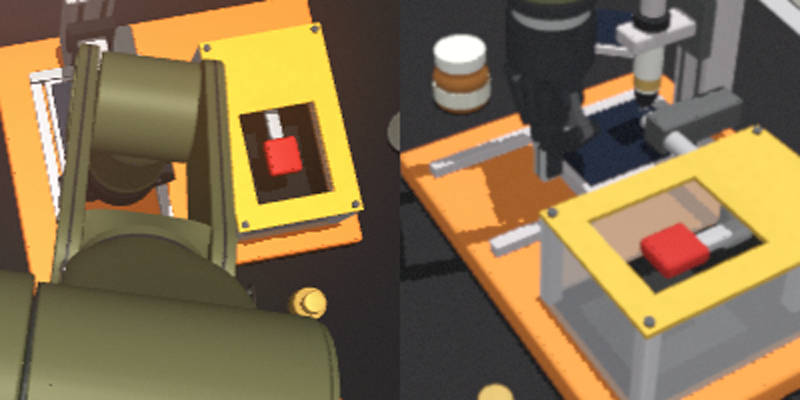

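The fingers have stopped against the carrier while the force climbs to 10 N, at exactly the predicted home position. The plate is now under the probe, near (620,140) on the right panel. I'll back off, rise and go above the window.

>>> jog_arm:
  delta_pos:
    - [-9.8,-2,0]
    - [-29,-6,0]
    - [0,0,50]
    - [0,0,55]
    - [0,0,45]
    - [17,-58,0]
    - [26,-58,0]
    - [26,-58,0]
  twist: [0,0,0,0,0,0,0,0]

```text
t: 7.05
ee_pos: [0.5675, -0.197, 0.2014]
eef_rot: [0.995, 0.101, 0.003, 0.001]
ft_force: [1.2, 0.5, -0.8]
grip_width: 0.0001
grip_force: 0.0
```

>>> jog_arm:
  delta_pos:
    - [0,0,0]
    - [0,0,0]
  twist: [0,0]

```text
t: 7.3
ee_pos: [0.5654, -0.1952, 0.2]
eef_rot: [0.995, 0.1, 0.0, -0.0]
ft_force: [-1.3, 0.2, 0.0]
grip_width: 0.0002
grip_force: 0.0
```

Run:
```python
from rig import env, vision
import cv2
from h import *
t=vision.snapshot("top");a=t["color"][130:330,300:500];b=vision.snapshot("side")["color"][200:400,320:520]
cv2.imwrite("pics/c3.png",cv2.resize(cv2.hconcat([a,b]),(800,400),interpolation=cv2.INTER_CUBIC)[:,:,::-1]);s=env.sense();print(s["ee_pos"],s["ft_force"])
al=np.deg2rad(11.7);R=np.array([[np.cos(al),-np.sin(al)],[np.sin(al),np.cos(al)]])
print((ray(t,[(341,262)],.05)[:,:2]-[.5943,-.0893])@R)
```

```text
[ 0.56467618 -0.19389558  0.20014254] [ 0.77554994 -0.24400451  0.49472712]
[[-0.12153822  0.13133113]]
```

View pics/c3.png

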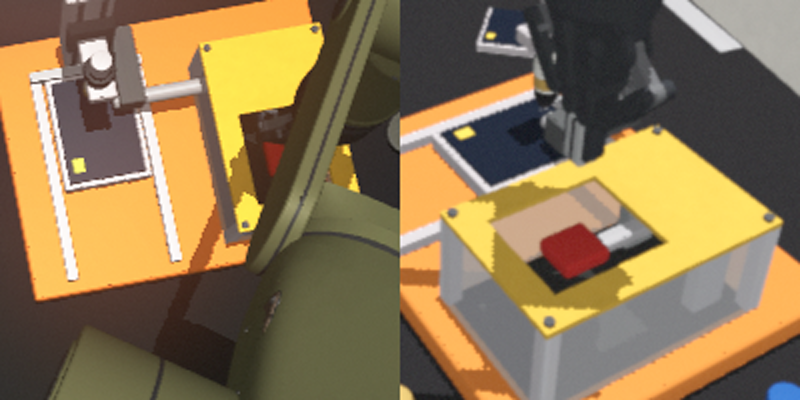

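The carrier's near edge now runs from (68,188) to (150,172) on the left panel. The fingers are above the window and the paddle is still up. I'll check the carrier's position and begin the descent, staying above the paddle.

Run:
```python
import pickle;from h import *
t=pickle.load(open("s0.pkl","rb"))["top"];al=np.deg2rad(11.7);R=np.array([[np.cos(al),-np.sin(al)],[np.sin(al),np.cos(al)]])
print((ray(t,[(334,224),(375,216)],.05)[:,:2]-[.5943,-.0893])@R)
```

```text
[[-0.03441001  0.13063411]
 [-0.03309346  0.03634301]]
```

>>> jog_arm:
  delta_pos:
    - [1,-3,-20]
    - [0,0,-30]
    - [0,0,-15]
    - [0,0,0]
    - [0,0,0]
  twist: [0,0,0,0,0]

```text
t: 8.02
ee_pos: [0.5667, -0.1979, 0.1363]
eef_rot: [0.995, 0.101, 0.001, 0.0]
ft_force: [1.2, 0.0, 0.3]
grip_width: 0.0
grip_force: 0.0
```

Run:
```python
from rig import env, vision
import cv2
b=vision.snapshot("side")["color"][230:380,320:520]
cv2.imwrite("pics/c4.png",cv2.resize(b,(800,600),interpolation=cv2.INTER_CUBIC)[:,:,::-1]);s=env.sense();print(s["ee_pos"],s["ft_force"])
```

```text
[ 0.566881   -0.19816246  0.13646553] [0.62926835 0.23479316 0.34936744]
```

View pics/c4.png

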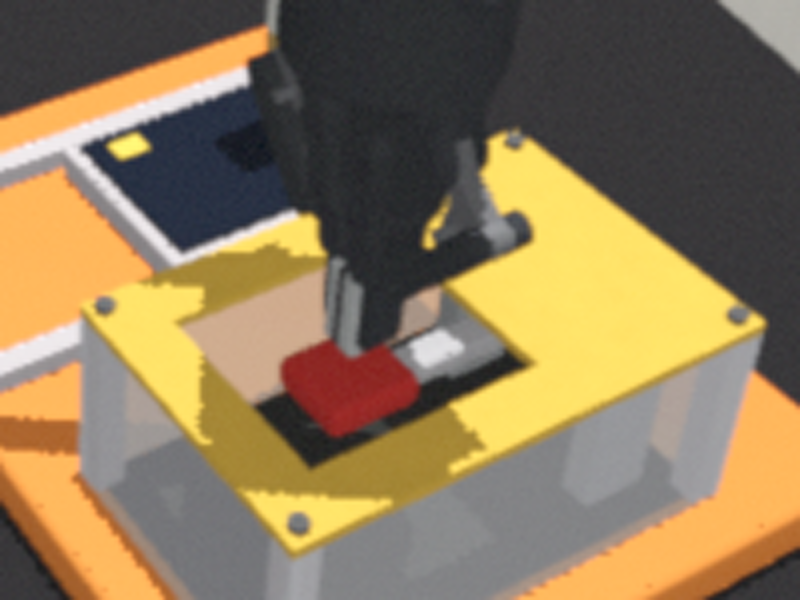

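Fingertips are just above the paddle, near (355,345), and centred in the window. A gripper knuckle sticks out sideways at (520,225), so I'll check its height before going deeper.

Run:
```python
import pickle;from h import *
t=pickle.load(open("s0.pkl","rb"))["side"];al=np.deg2rad(11.7);R=np.array([[np.cos(al),-np.sin(al)],[np.sin(al),np.cos(al)]])
o=np.array([.5943,-.0893])
for uv in((520,225),(525,240),(460,255),(355,350),(390,345),(265,65)):
    p=(320+uv[0]/4,230+uv[1]/4)
    z=np.linspace(.05,.35,3001);q=np.array([(ray(t,[p],v)[0,:2]-o)@R for v in z])
    for x in(-.06,-.048,-.036):
        i=np.argmin(abs(q[:,0]-x));print(uv,x,"y %.3f z %.3f"%(q[i,1],z[i]))
```

```text
(520, 225) -0.06 y -0.176 z 0.236
(520, 225) -0.048 y -0.165 z 0.223
(520, 225) -0.036 y -0.154 z 0.209
(525, 240) -0.06 y -0.179 z 0.232
(525, 240) -0.048 y -0.168 z 0.219
(525, 240) -0.036 y -0.158 z 0.206
(460, 255) -0.06 y -0.155 z 0.208
(460, 255) -0.048 y -0.143 z 0.193
(460, 255) -0.036 y -0.131 z 0.179
(355, 350) -0.06 y -0.112 z 0.131
(355, 350) -0.048 y -0.098 z 0.114
(355, 350) -0.036 y -0.085 z 0.098
(390, 345) -0.06 y -0.129 z 0.148
(390, 345) -0.048 y -0.116 z 0.132
(390, 345) -0.036 y -0.103 z 0.115
(265, 65) -0.06 y -0.049 z 0.216
(265, 65) -0.048 y -0.034 z 0.202
(265, 65) -0.036 y -0.018 z 0.188
```

The knuckles are about 0.2 m up, with ample clearance. Pressing now.

>>> jog_arm:
  delta_pos:
    - [-1,1,-8]
    - [0,0,-6]
    - [0,0,-6]
    - [0,0,-5]
    - [0,0,-5]
    - [0,0,-3]
    - [0,0,0]
  twist: [0,0,0,0,0,0,0]

```text
t: 8.95
ee_pos: [0.5644, -0.1972, 0.102]
eef_rot: [0.995, 0.101, -0.001, -0.0]
ft_force: [-5.1, -1.7, 4.0]
grip_width: 0.0001
grip_force: 3.0
```

>>> jog_arm:
  delta_pos:
    - [0,0,-2]
    - [0,0,-2]
    - [0,0,0]
  twist: [0,0,0]

```text
t: 9.32
ee_pos: [0.5646, -0.1971, 0.0984]
eef_rot: [0.995, 0.101, -0.0, -0.0]
ft_force: [-5.9, -1.5, 6.0]
grip_width: 0.0003
grip_force: 3.2
```

>>> jog_arm:
  delta_pos:
    - [0,0,-1]
    - [0,0,-1]
    - [0,0,0]
  twist: [0,0,0]

```text
t: 9.7
ee_pos: [0.5647, -0.1972, 0.0973]
eef_rot: [0.995, 0.101, -0.0, 0.0]
ft_force: [-5.4, -0.6, 9.3]
grip_width: -0.0
grip_force: 5.5
```

>>> jog_arm:
  delta_pos:
    - [0,0,-1]
    - [0,0,-1]
    - [0,0,0]
    - [0,0,0]
  twist: [0,0,0,0]

```text
t: 10.2
ee_pos: [0.5648, -0.1972, 0.0968]
eef_rot: [0.995, 0.101, 0.0, 0.0]
ft_force: [-8.8, -0.3, 19.1]
grip_width: 0.0001
grip_force: 10.3
```

>>> jog_arm:
  delta_pos:
    - [0,0,-1]
    - [0,0,0]
    - [0,0,0]
  twist: [0,0,0]

```text
t: 10.58
ee_pos: [0.5648, -0.1972, 0.0966]
eef_rot: [0.995, 0.101, 0.001, 0.001]
ft_force: [-10.1, 0.5, 22.9]
grip_width: -0.0001
grip_force: 12.7
```

Run:
```python
from rig import env, vision
import cv2
a=vision.snapshot("top")["color"][130:330,300:500];b=vision.snapshot("side")["color"][190:390,320:520]
cv2.imwrite("pics/c5.png",cv2.resize(cv2.hconcat([a,b]),(800,400),interpolation=cv2.INTER_CUBIC)[:,:,::-1]);s=env.sense();print(s["ee_pos"],s["ft_force"])
```

```text
[ 0.5648428 -0.1972356  0.0965819] [-9.26457722  0.85229659 24.07443159]
```

View pics/c5.png

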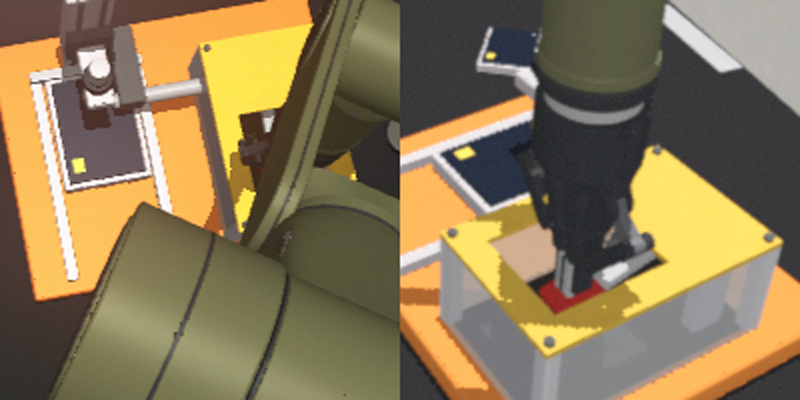

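The paddle is at its lower stop: the fingertips are at z ≈ 0.083 and holding with 24 N. They stay inside the window, and the carrier's near edge is still at (68,188) to (150,172).

```bash
python3 -c "
from rig import env
print(env.job_done())"
```

```text
the job is handed in; nothing more can be done
None
```

The carrier is home against the end stop and the paddle is held fully down at its lower stop with about 24 N; I handed the job in at about 10.7 s, with no verdict returned.

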